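# Point out the soup spoon, dinner fork and goblet of a royal place setting

### The arm

A 6-joint arm with a two-finger parallel gripper is mounted at the origin on the work surface. World frame = base frame: x ahead of the robot, y to its left, z up, the work surface at z = 0. Lengths are in mm, angles in rad, forces in N, time in s.
With the tool pointing down it reaches from about 350 to 875 mm from the base axis. Payload 4.2 kg.
Tool frame: the origin (TCP) lies between the finger pads; the fingertips stand 17 mm ahead of it and the grasp point (between the pads) lies 2 mm behind it; z points along the fingers, y is the line along which they close (so a half turn about z gives the same grasp; the last joint's range is limited). The gripper opens to 87 mm and grips with 3 to 60 N. Pads are 19 mm wide; open, the fingers measure 117 mm over their backs; the gripper's body (75 mm by 190 mm) begins 51 mm behind the grasp point.
Start: joints at [-0.957, 0.385, 0.008, 0, -1.194, -0.259], TCP at [217.141, -586.045, 239.55] pointing down, gripper open.
Joint ranges: [-3.14, 3.14], [-1.21, 2.06], [-1.07, 1.41], [-3.16, 2.05], [-2.99, -0.16], [-3.1, 3.1]. Speed limits (rad/s): [2.79, 2.79, 3.14, 3.14, 3.14, 3.14].

### API

Orientations are given as a rotation vector (axis times angle).
In Python, from plant import telemetry, cams, ctrl gives the robot as it stands.
- The arm moves only by the tool carry_out, never from a script. Its argument "plan" is a list of rows, each an object with "slide": the shift along the tool's x, y, z scaled (see below), a list of three; "roll": the turn about the tool's z scaled (see below); "grip": the closure, from -1 (fully open) to 1 (shut). In form: [{"slide": [x, y, z], "roll": roll, "grip": grip}, ...]. A call has 1 to 20 rows; each row is the pose to reach, as a shift and turn from the pose commanded when the call began, along the tool's axes at that moment; what a row does not reach only later rows make up. The controller multiplies each number of a shift by 0.3 m and each number of a turn by 2 rad. A row lasts 1/8 s, in which the tool goes at most 62.5 mm and 10.7 degrees, less where a joint would pass 70% of its speed; a pose out of reach is approached as far as the arm can. A call with a number of a shift or a turn outside -1 to 1 is refused whole. A call with a gripper value outside its range is refused whole. The fingers move at their own pace and stop on an object; the grip force is fixed at half the most. Time passes only in rows, so rows that repeat a pose let the fingers close. It gives the time, the measured TCP pose, the force, the opening and the grip force at its end, in the units of the state.
- telemetry.observe(): the state, without advancing time (a new reading comes with each control period).
- cams.snapshot(name): name is "scene" or "side" or "wrist"; returns (picture, depth): 480x640x3 uint8, red, green, blue; 480x640 float32, mm along the optical axis (not along the pixel's ray), 0 where there is no reading.
- cams.camera_model(name): a dict with "K" (3x3 intrinsics, pixels), "dist_coeffs" ([k1, k2, p1, p2, k3] as OpenCV has them; the pictures are not rectified), "R" (3x3) and "t" (3): a world point X has camera coordinates R X + t; the wrist camera has in their place "hand_eye" (4x4, takes a point from camera to tool coordinates, whose origin is the TCP and whose axes are the flange's). Camera axes: x right, y down, z forward; pixel columns grow to the right and rows downward; lengths in mm; the calibration is good to about 2 mm. A picture is of the moment at which its call begins: read the wrist's pose just before it. camera_model takes no time and is no camera call.
- ctrl.hand_in(): hands the job in; it is judged then, once.
The state is a dict: "clock": time; "joint_pos": joint angles; "qd": joint speeds; "effort": joint torques, N m; "tool_pos": TCP position; "orientation": TCP orientation; "wrist_force": force on the tool from outside, world axes, zero at the start; "moment": the same for the moment, N m; "finger_gap": opening from 0.0 (shut) to 1.0 (fully open); "gripper_force": force on a finger pad.
Only numpy, scipy, OpenCV 4.12 (cv2) and the standard library are available. Lean on these libraries where they do the work, as an engineer would, in place of code of your own. Each camera call takes 0.05 s, during which the arm holds its last target. There are 200 camera calls.

### The job

The class has laid one place at the royal table, not always in the usual order; show them what a guest uses as the meal goes on. Point from above at the bowl of the soup spoon, then at the prongs of the dinner fork, then at the mouth of the gold goblet for the toast: each time bring the fingertips about two or three centimetres above it without touching, and keep still there for two seconds; finish still pointing at the goblet. Touch and move nothing, and lift the hand well clear on the way so that you do not come down over any other cutlery or glass.

Things in the scene. Friction and masses are not known exactly. Their poses are not given: they have to be found in the camera images.
- place_mat: Round openwork gold place mat, 300 mm across, 3 mm high, fixed; origin at its centre on the table. The white plate (260 mm) lies on it; cutlery lies beside it to the left and right (two pieces on its -y side, three on its +y side, about 50 mm apart, spoons and forks in any order, the knife outermost on the +y side); three glasses stand in a row on the robot's side of it. The guest sits on the far side of the table from the robot.
- soup_spoon: Gold soup spoon, 180 mm long, round bowl 43 mm across; origin under its middle on the table, x along its length from the head to the handle end, z up; the head points roughly to the robot.
- soup_spoon_bowl (a point): Centre of the soup spoon's round bowl, at the height of its rim, 9 mm above the table. The first thing to point at.
- dinner_fork: Large gold fork with four prongs, 205 mm long, 25 mm wide; origin under its middle on the table, x along its length from the head to the handle end, z up; the head points roughly to the robot.
- dinner_fork_prongs (a point): Middle of the dinner fork's four prongs (52 mm long, 25 mm wide), on their upper face, 4 mm above the table; x along the prongs. The second thing to point at.
- goblet: Gold metal goblet on a stem, 150 mm high, 74 mm across at the cup, eight red stones round it; the tallest of three glasses standing in a row about 85 mm apart, in any order. Loose. Origin under its foot.
- goblet_mouth (a point): Centre of the goblet's open mouth (66 mm wide inside), at the height of its rim, 150 mm above the table. The third thing to point at.
- dessert_spoon: Smaller gold spoon with an oval bowl, 165 mm long; not to be pointed at; origin under its middle on the table, x along its length from the head to the handle end, z up; the head points roughly to the robot.
- dessert_spoon_bowl (a point): Centre of the dessert spoon's bowl (45 by 29 mm), at its rim, 9 mm above the table.
- dessert_fork: Smaller gold fork with three prongs, 170 mm long; not to be pointed at; origin under its middle on the table, x along its length from the head to the handle end, z up; the head points roughly to the robot.
- dessert_fork_prongs (a point): Middle of the dessert fork's prongs (40 mm long, 16 mm wide), 4 mm above the table.
- knife: Dinner knife with steel blade and gold handle, 225 mm long, 19 mm wide; origin under its middle on the table, x along its length from the head to the handle end, z up; the head points roughly to the robot.
- knife_blade (a point): Point on the knife's blade 45 mm from its tip, 4 mm above the table.
- wine_glass: Clear stemmed wine glass with a gold rim, 138 mm high, 68 mm across; origin under its foot.
- wine_glass_mouth (a point): Centre of the wine glass's mouth, 138 mm above the table.
- tumbler: Green glass tumbler with a gold rim, 95 mm high, 72 mm across; origin under its foot.
- tumbler_mouth (a point): Centre of the tumbler's mouth, 95 mm above the table.
- plate: White plate with gold rims, 260 mm across, 20 mm high, lying on the place mat; origin under its centre.
- salt_cellar: Small silver salt cellar, 60 mm across, 42 mm high, at the -y end of the row of glasses; origin under its foot.

How it is judged:
By the outcome, as a careful person would: the job done as asked, in the order asked, and still so for the second after the job is handed in, with the robot touching nothing.
It also fails if it takes over 58 s, if anything falls off the work surface, if the arm or the gripper's body presses on something with over 40 N, if the wrist force passes 120 N, or if a joint passes its speed limit or range.

## Working session

There is one attempt and no reset: what is moved stays moved. The work goes in short steps, Python scripts to look and compute and a tool call to move; the robot and the scene stay as the last step left them, time stands still between calls to the robot, and variables do not carry over. Pictures are saved under pics/ and viewed, at most 10 in all, crops included, and the job is handed in when it is done.

Besides the shell and the picture viewer there is one more tool, called after ">>>" by a JSON object that holds its "api" and its "payload". carry_out: Moves the arm, as the interface text tells. Shifts and turns lie within -1 to 1; 1 stands for 0.3 m of shift or 2 rad of turn. Its arguments: {"type":"object","properties":{"plan":{"type":"array","items":{"type":"object","properties":{"slide":{"type":"array","items":{"type":"number"}},"roll":{"type":"number"},"grip":{"type":"number"}}}}},"required":["plan"]}

```bash
mkdir -p pics; python3 - <<'E'
from plant import telemetry,cams
import cv2,numpy as np
s=telemetry.observe();print(s['clock'],s['tool_pos'],s['orientation'],s['finger_gap'])
for n in ['scene','side']:
    p,d=cams.snapshot(n);cv2.imwrite(f'pics/{n}.png',p[:,:,::-1]);np.savez(f'{n}.npz',p=p,d=d)
    m=cams.camera_model(n);print(n,m)
    R=np.array(m['R']);print(-R.T@np.array(m['t']))
print(cams.camera_model('wrist'))
E
```

```text
0.0 [ 216.94958017 -585.54107004  238.46511305] [ 0.55393696 -3.09188214 -0.00333662] 0.9988504303242963
scene {'K': array([[578.07049921,   0.        , 311.7479386 ],
       [  0.        , 578.07049921, 236.75603541],
       [  0.        ,   0.        ,   1.        ]]), 'dist_coeffs': array([-0.1753674,  0.       ,  0.       ,  0.       ,  0.       ]), 'R': array([[ 0.80334887,  0.59530899,  0.01542064],
       [ 0.39321218, -0.5108232 , -0.76448927],
       [-0.44723012,  0.62021517, -0.64445198]]), 't': array([-483.60293385, -103.01481226, 1505.17650887])}
[1102.16881682 -698.26249144  898.71773338]
side {'K': array([[543.19347916,   0.        , 316.42432148],
       [  0.        , 543.19347916, 241.03663738],
       [  0.        ,   0.        ,   1.        ]]), 'dist_coeffs': array([-0.16603979,  0.        ,  0.        ,  0.        ,  0.        ]), 'R': array([[-0.99971716,  0.02015852, -0.01261898],
       [ 0.02337561,  0.73516364, -0.67748654],
       [-0.00438011, -0.67758989, -0.73542692]]), 't': array([ 565.55701159,   61.05585731, 1106.48879437])}
[568.8163773  693.45878247 862.24291767]
{'K': array([[418.24176742,   0.        , 324.31309896],
       [  0.        , 418.24176742, 239.18270452],
       [  0.        ,   0.        ,   1.        ]]), 'dist_coeffs': array([-0.0722258,  0.       ,  0.       ,  0.       ,  0.       ]), 'hand_eye': array([[ 3.09001788e-04, -9.53747473e-01, -3.00608820e-01,
         8.19330497e+01],
       [ 9.99999951e-01,  3.11631919e-04,  3.91991753e-05,
         5.78182410e-01],
       [ 5.62931889e-05, -3.00608817e-01,  9.53747522e-01,
        -1.45494170e+02],
       [ 0.00000000e+00,  0.00000000e+00,  0.00000000e+00,
         1.00000000e+00]])}
```

View pics/scene.png

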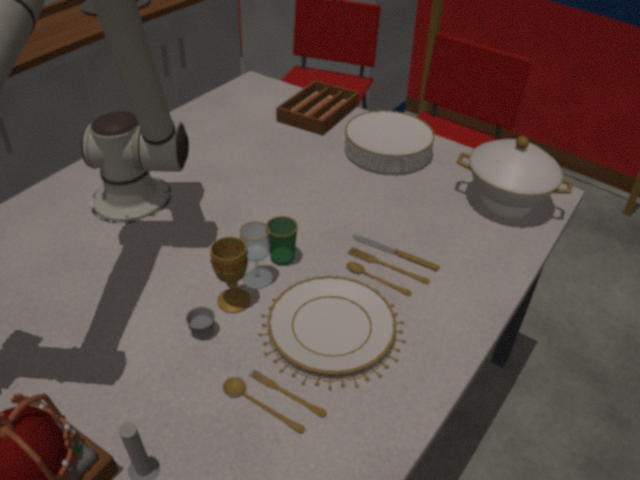

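View pics/side.png

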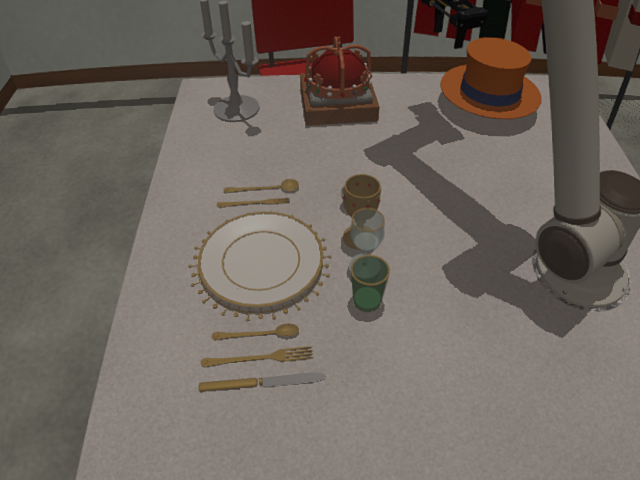

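The scene view shows the goblet's mouth at (229,245), the soup spoon's bowl at (235,387), and two forks with heads at (258,376) and (360,256). The side view shows the bowls at (290,186) and (288,331), and the fork heads at (285,202) and (298,354). Next I measure lengths to tell the pieces apart.

```bash
cat > h.py <<'E'
import numpy as np,cv2
from plant import cams,telemetry
from scipy.spatial.transform import Rotation as Ro
def ray(n,uv,T=None):
    m=cams.camera_model(n)
    q=cv2.undistortPoints(np.array(uv,float).reshape(-1,1,2),m['K'],m['dist_coeffs']).reshape(-1,2)
    q=np.c_[q,np.ones(len(q))]
    if n=='wrist':
        H=m['hand_eye'];R=T[:3,:3]@H[:3,:3];return T[:3,:3]@H[:3,3]+T[:3,3],q@R.T
    R=m['R'];return -R.T@m['t'],q@R
def plane(n,uv,z,T=None):
    c,d=ray(n,uv,T);return c+d*((z-c[2])/d[:,2])[:,None]
def pose():
    s=telemetry.observe();T=np.eye(4);T[:3,:3]=Ro.from_rotvec(s['orientation']).as_matrix();T[:3,3]=s['tool_pos'];return T
E
python3 - <<'E'
from h import *
for n in ['scene','side']:
    p=np.load(n+'.npz')['p'];h=cv2.cvtColor(p,cv2.COLOR_RGB2HSV)
    m=cv2.inRange(h,(10,90,40),(30,255,255))
    m=cv2.morphologyEx(m,cv2.MORPH_CLOSE,np.ones((3,3)))
    cs,_=cv2.findContours(m,cv2.RETR_EXTERNAL,cv2.CHAIN_APPROX_NONE)
    for c in cs:
        if cv2.contourArea(c)<60: continue
        w=plane(n,c[:,0],4)[:,:2]
        if abs(w[:,0].mean()-600)>300 or abs(w[:,1].mean())>450: continue
        mu=w.mean(0);ax=np.linalg.svd(w-mu,full_matrices=False)[2]
        if ax[0,0]<0: ax[0]*=-1
        s=(w-mu)@ax.T
        hd=w[s[:,0]<s[:,0].min()+45];hs=s[s[:,0]<s[:,0].min()+45,1]
        print(n,c[:,0].mean(0).round(),'len',np.ptp(s[:,0]).round(),'headw',np.ptp(hs).round(),'tip',(mu+ax[0]*s[:,0].min()).round(),'dir',ax[0].round(2))
c,d=ray('scene',[[229,245]]);c2,d2=ray('side',[[362,187]])
print('goblet',plane('scene',[[229,245]],150),plane('side',[[362,187]],150))
T=pose();print(T[:3,:3].round(3))
E
```

```text
scene [262. 405.] len 179.0 headw 41.0 tip [ 603. -272.] dir [1.   0.02]
scene [289. 394.] len 164.0 headw 14.0 tip [ 630. -227.] dir [1.   0.05]
scene [333. 341.] len 282.0 headw 178.0 tip [ 587. -149.] dir [0.82 0.57]
scene [378. 279.] len 163.0 headw 26.0 tip [602. 136.] dir [1.   0.01]
scene [416. 260.] len 111.0 headw 17.0 tip [665. 241.] dir [1.   0.07]
scene [389. 266.] len 199.0 headw 24.0 tip [581. 178.] dir [1.  0.1]
scene [231. 275.] len 246.0 headw 80.0 tip [320.  38.] dir [ 0.73 -0.68]
side [230. 384.] len 110.0 headw 16.0 tip [668. 234.] dir [1.   0.09]
side [258. 357.] len 201.0 headw 25.0 tip [578. 177.] dir [1.   0.09]
side [255. 333.] len 162.0 headw 28.0 tip [603. 126.] dir [1.   0.08]
side [370. 270.] len 80.0 headw 76.0 tip [453. -54.] dir [0.08 1.  ]
side [348. 238.] len 63.0 headw 21.0 tip [491. -74.] dir [ 0.12 -0.99]
side [262. 272.] len 294.0 headw 169.0 tip [630.  92.] dir [ 0.38 -0.92]
side [253. 202.] len 165.0 headw 15.0 tip [ 627. -229.] dir [1.   0.05]
side [261. 187.] len 177.0 headw 41.0 tip [ 604. -283.] dir [1.   0.09]
side [361. 204.] len 189.0 headw 84.0 tip [ 448. -316.] dir [0.1  0.99]
goblet [[467.97805746 -97.82265176 150.        ]] [[ 472.10162014 -104.32269727  150.        ]]
[[-0.938 -0.347 -0.001]
 [-0.347  0.938  0.002]
 [ 0.     0.002 -1.   ]]
```

The lengths settle it. The soup spoon (179 mm, 41 mm head) is outermost on the -y side, and the dinner fork (about 201 mm, 25 mm head) is the middle piece on the +y side. I'll check how high the obstacles near the route stand and work out the first move.

```bash
cat >> h.py <<'E'
def go(*pts):
    T=pose()
    for p in pts: print(p,(T[:3,:3].T@(np.array(p)-T[:3,3])/300).round(3))
E
python3 - <<'E'
from h import *
d=np.load('side.npz')['d'];v,u=np.mgrid[0:480:3,0:640:3];uv=np.c_[u.ravel(),v.ravel()];z=d[v,u].ravel()
m=cams.camera_model('side');q=cv2.undistortPoints(uv.astype(float).reshape(-1,1,2),m['K'],m['dist_coeffs']).reshape(-1,2)
X=(np.c_[q,np.ones(len(q))]*z[:,None]-m['t'])@m['R'];X=X[(z>0)&(X[:,2]>25)]
for x in range(250,850,50):print(x,[int(max(X[(X[:,0]//50*50==x)&(X[:,1]//50*50==y)][:,2],default=0)) for y in range(-700,300,50)])
go((217,-586,350),(400,-430,350),(600,-277,300))
E
```

```text
250 [0, 321, 311, 0, 0, 0, 0, 0, 0, 0, 0, 0, 0, 0, 0, 0, 0, 0, 0, 0]
300 [0, 0, 0, 0, 0, 0, 0, 0, 0, 0, 0, 0, 0, 0, 0, 0, 0, 0, 0, 0]
350 [0, 50, 52, 51, 0, 0, 0, 0, 0, 0, 0, 0, 0, 0, 0, 0, 0, 0, 0, 0]
400 [131, 184, 135, 69, 0, 0, 0, 0, 0, 0, 0, 150, 151, 139, 134, 98, 0, 0, 0, 0]
450 [182, 203, 180, 161, 0, 0, 0, 0, 0, 0, 0, 150, 152, 137, 140, 97, 0, 0, 0, 0]
500 [0, 181, 158, 108, 0, 0, 0, 0, 0, 43, 0, 150, 149, 0, 0, 97, 0, 0, 0, 0]
550 [129, 177, 124, 73, 0, 0, 0, 0, 0, 0, 0, 0, 25, 0, 25, 0, 0, 0, 0, 0]
600 [0, 0, 0, 0, 0, 0, 0, 0, 0, 0, 0, 0, 0, 0, 0, 27, 0, 0, 0, 0]
650 [0, 0, 0, 0, 0, 0, 0, 0, 0, 0, 0, 0, 0, 0, 0, 26, 0, 0, 0, 0]
700 [0, 0, 196, 297, 0, 0, 0, 0, 0, 0, 0, 0, 0, 0, 0, 26, 0, 0, 0, 0]
750 [0, 320, 168, 0, 0, 0, 0, 0, 0, 0, 0, 0, 25, 0, 25, 0, 0, 0, 0, 0]
800 [295, 218, 0, 0, 0, 0, 0, 0, 0, 0, 0, 0, 26, 28, 0, 0, 0, 0, 0, 0]
(217, -586, 350) [ 0.    -0.001 -0.371]
(400, -430, 350) [-0.752  0.275 -0.371]
(600, -277, 300) [-1.555  0.522 -0.204]
```

>>> {"api": "carry_out", "payload": {"plan": [{"slide":[0,0,-0.2],"roll":0,"grip":1},{"slide":[0,0,-0.37],"roll":0,"grip":1},{"slide":[-0.2,0.07,-0.37],"roll":0,"grip":1},{"slide":[-0.4,0.14,-0.37],"roll":0,"grip":1},{"slide":[-0.6,0.21,-0.37],"roll":0,"grip":1},{"slide":[-0.75,0.28,-0.37],"roll":0,"grip":1},{"slide":[-0.9,0.35,-0.35],"roll":0,"grip":1},{"slide":[-0.95,0.38,-0.33],"roll":0,"grip":1},{"slide":[-0.95,0.38,-0.33],"roll":0,"grip":1},{"slide":[-0.95,0.38,-0.33],"roll":0,"grip":1}]}}

```text
clock: 1.35
tool_pos: [444.0, -381.0, 338.6]
orientation: [0.553, -3.092, 0.0]
wrist_force: [1.0, -0.4, -0.5]
finger_gap: 0.024
gripper_force: 0.0
```

```bash
python3 -c "
from h import *
print(pose().round(1),telemetry.observe()['clock']);go((600,-277,280))"
```

```text
[[-9.000e-01 -3.000e-01 -0.000e+00  4.440e+02]
 [-3.000e-01  9.000e-01 -0.000e+00 -3.810e+02]
 [ 0.000e+00 -0.000e+00 -1.000e+00  3.386e+02]
 [ 0.000e+00  0.000e+00  0.000e+00  1.000e+00]] 1.35
(600, -277, 280) [-0.608  0.145  0.195]
```

>>> {"api": "carry_out", "payload": {"plan": [{"slide":[-0.2,0.05,0.0],"roll":0,"grip":1},{"slide":[-0.4,0.1,0.05],"roll":0,"grip":1},{"slide":[-0.6,0.145,0.15],"roll":0,"grip":1},{"slide":[-0.61,0.145,0.195],"roll":0,"grip":1},{"slide":[-0.61,0.145,0.195],"roll":0,"grip":1},{"slide":[-0.61,0.145,0.195],"roll":0,"grip":1}]}}

```text
clock: 2.1
tool_pos: [600.5, -277.5, 281.6]
orientation: [-0.551, 3.091, -0.002]
wrist_force: [-0.2, -0.1, 0.5]
finger_gap: 0.004
gripper_force: 0.0
```

```bash
python3 - <<'E'
from h import *
T=pose();p,d=cams.snapshot('wrist');cv2.imwrite('pics/w1.png',p[:,:,::-1]);np.savez('w1.npz',p=p,d=d,T=T);print(T[:3,3])
h=cv2.cvtColor(p,cv2.COLOR_RGB2HSV);m=cv2.inRange(h,(10,90,40),(30,255,255));m=cv2.morphologyEx(m,cv2.MORPH_CLOSE,np.ones((3,3)))
for c in cv2.findContours(m,0,cv2.CHAIN_APPROX_NONE)[0]:
    if cv2.contourArea(c)<300: continue
    w=plane('wrist',c[:,0],9,T)[:,:2];x0=w[:,0].min();b=w[w[:,0]<x0+30].astype(np.float32)
    print(c[:,0].mean(0).round(),w.min(0).round(),w.max(0).round(),'head',cv2.minEnclosingCircle(b))
E
```

```text
[ 600.47100313 -277.52782029  281.58768315]
[326. 428.] [ 711. -482.] [1021.   98.] head ((726.09619140625, 90.39549255371094), 16.50168800354004)
[594. 400.] [696. 123.] [763. 142.] head ((711.3788452148438, 130.7162628173828), 15.294422149658203)
[346. 367.] [ 742. -202.] [ 833. -162.] head ((757.3372802734375, -191.86065673828125), 16.678388595581055)
[303. 368.] [ 759. -246.] [ 853. -211.] head ((774.0569458007812, -239.0810546875), 15.825420379638672)
[510. 289.] [ 600. -123.] [687.  40.] head ((629.5538330078125, -40.991844177246094), 62.06670379638672)
[352. 252.] [ 624. -236.] [ 694. -218.] head ((639.4886474609375, -227.3593292236328), 16.219253540039062)
[497. 254.] [ 535. -194.] [706.  97.] head ((564.4910888671875, -42.78375244140625), 83.9034652709961)
[307. 251.] [ 604. -295.] [ 744. -253.] head ((624.7084350585938, -274.2213439941406), 21.20232391357422)
[578. 138.] [ 394. -145.] [508.  34.] head ((423.2261047363281, -40.937477111816406), 37.58817672729492)
[63. 51.] [ 498. -622.] [ 598. -519.] head ((515.0946655273438, -547.26904296875), 26.79754066467285)
[16. 18.] [ 523. -630.] [ 558. -594.] head ((540.76806640625, -611.7474365234375), 20.117136001586914)
```

View pics/w1.png

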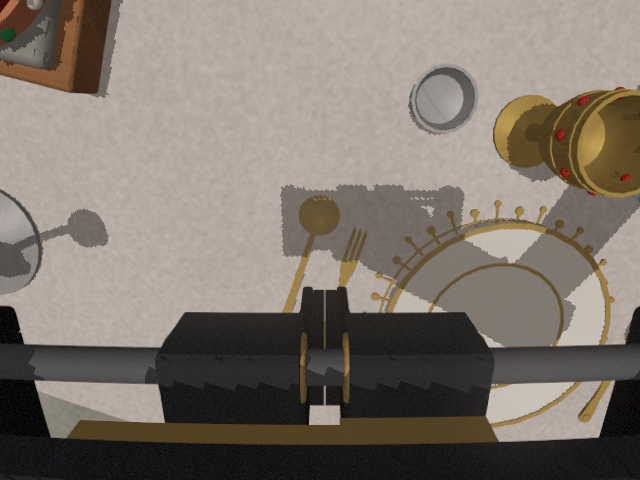

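The wrist view shows the round-bowled spoon at (319,214), the three-pronged dessert fork beside it at (353,243), and nothing blocking the way. The bowl centre comes out at (624.7, -274.2).

```bash
python3 -c "
from h import *
go((624.5,-274.5,200),(624.5,-274.5,51))"
```

```text
(624.5, -274.5, 200) [-0.078 -0.018  0.274]
(624.5, -274.5, 51) [-0.077 -0.017  0.77 ]
```

>>> {"api": "carry_out", "payload": {"plan": [{"slide":[-0.077,-0.017,0.1],"roll":0,"grip":1},{"slide":[-0.077,-0.017,0.27],"roll":0,"grip":1},{"slide":[-0.077,-0.017,0.43],"roll":0,"grip":1},{"slide":[-0.077,-0.017,0.57],"roll":0,"grip":1},{"slide":[-0.077,-0.017,0.67],"roll":0,"grip":1},{"slide":[-0.077,-0.017,0.73],"roll":0,"grip":1},{"slide":[-0.077,-0.017,0.77],"roll":0,"grip":1},{"slide":[-0.077,-0.017,0.77],"roll":0,"grip":1},{"slide":[-0.077,-0.017,0.77],"roll":0,"grip":1},{"slide":[-0.077,-0.017,0.77],"roll":0,"grip":1}]}}

```text
clock: 3.4
tool_pos: [625.4, -272.6, 50.3]
orientation: [-0.554, 3.09, -0.001]
wrist_force: [-0.9, -0.6, -0.5]
finger_gap: 0.003
gripper_force: 0.0
```

```bash
python3 - <<'E'
from h import *
print(pose()[:3,3])
p,d=cams.snapshot('side');cv2.imwrite('pics/s2.png',cv2.resize(p[120:280,200:410,::-1],None,fx=3,fy=3))
E
```

```text
[ 625.39228255 -272.63428705   50.26993646]
```

View pics/s2.png

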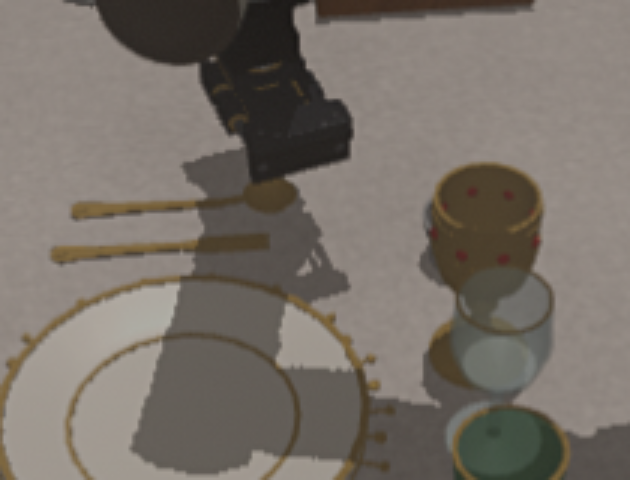

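The enlarged side view shows the hand directly over the spoon bowl at crop (270,190), touching nothing. Now I hold still there.

>>> {"api": "carry_out", "payload": {"plan": [{"slide":[0,0,0],"roll":0,"grip":1},{"slide":[0,0,0],"roll":0,"grip":1},{"slide":[0,0,0],"roll":0,"grip":1},{"slide":[0,0,0],"roll":0,"grip":1},{"slide":[0,0,0],"roll":0,"grip":1},{"slide":[0,0,0],"roll":0,"grip":1},{"slide":[0,0,0],"roll":0,"grip":1},{"slide":[0,0,0],"roll":0,"grip":1},{"slide":[0,0,0],"roll":0,"grip":1},{"slide":[0,0,0],"roll":0,"grip":1},{"slide":[0,0,0],"roll":0,"grip":1},{"slide":[0,0,0],"roll":0,"grip":1},{"slide":[0,0,0],"roll":0,"grip":1},{"slide":[0,0,0],"roll":0,"grip":1},{"slide":[0,0,0],"roll":0,"grip":1},{"slide":[0,0,0],"roll":0,"grip":1},{"slide":[0,0,0],"roll":0,"grip":1},{"slide":[0,0,0],"roll":0,"grip":1},{"slide":[0,0,0],"roll":0,"grip":1},{"slide":[0,0,0],"roll":0,"grip":1}]}}

```text
clock: 5.95
tool_pos: [624.7, -272.5, 49.0]
orientation: [0.554, -3.092, 0.0]
wrist_force: [0.8, 1.5, 0.4]
finger_gap: 0.002
gripper_force: 0.0
```

```bash
python3 -c "
from h import *
go((625,-273,280),(625,-30,290),(590,180,280))"
```

```text
(625, -273, 280) [-0.    -0.002 -0.77 ]
(625, -30, 290) [-0.282  0.758 -0.803]
(590, 180, 280) [-0.416  1.455 -0.77 ]
```

>>> {"api": "carry_out", "payload": {"plan": [{"slide":[0,0,-0.15],"roll":0,"grip":1},{"slide":[0,0,-0.35],"roll":0,"grip":1},{"slide":[0,0,-0.55],"roll":0,"grip":1},{"slide":[0,0,-0.75],"roll":0,"grip":1},{"slide":[0,0,-0.8],"roll":0,"grip":1},{"slide":[-0.07,0.18,-0.8],"roll":0,"grip":1},{"slide":[-0.14,0.37,-0.8],"roll":0,"grip":1},{"slide":[-0.21,0.56,-0.8],"roll":0,"grip":1},{"slide":[-0.28,0.75,-0.8],"roll":0,"grip":1},{"slide":[-0.34,0.93,-0.8],"roll":0,"grip":1},{"slide":[-0.34,0.93,-0.8],"roll":0,"grip":1},{"slide":[-0.34,0.93,-0.8],"roll":0,"grip":1}]}}

```text
clock: 7.45
tool_pos: [623.1, 24.6, 288.4]
orientation: [0.555, -3.091, 0.0]
wrist_force: [0.9, -0.3, 0.9]
finger_gap: 0.004
gripper_force: 0.0
```

```bash
python3 -c "
from h import *
go((585,180,280))"
```

```text
(585, 180, 280) [-0.061  0.53   0.028]
```

>>> {"api": "carry_out", "payload": {"plan": [{"slide":[-0.02,0.18,0],"roll":0,"grip":1},{"slide":[-0.04,0.36,0.01],"roll":0,"grip":1},{"slide":[-0.06,0.53,0.03],"roll":0,"grip":1},{"slide":[-0.06,0.53,0.03],"roll":0,"grip":1},{"slide":[-0.06,0.53,0.03],"roll":0,"grip":1},{"slide":[-0.06,0.53,0.03],"roll":0,"grip":1}]}}

```text
clock: 8.2
tool_pos: [585.6, 178.1, 280.2]
orientation: [-0.55, 3.093, -0.0]
wrist_force: [0.3, -0.3, 0.4]
finger_gap: 0.001
gripper_force: 0.0
```

```bash
python3 - <<'E'
from h import *
T=pose();p,d=cams.snapshot('wrist');cv2.imwrite('pics/w2.png',p[:,:,::-1]);print(T[:3,3])
h=cv2.cvtColor(p,cv2.COLOR_RGB2HSV);m=cv2.inRange(h,(10,90,40),(30,255,255));m=cv2.morphologyEx(m,cv2.MORPH_CLOSE,np.ones((5,5)))
for c in cv2.findContours(m,0,cv2.CHAIN_APPROX_NONE)[0]:
    if cv2.contourArea(c)<300: continue
    w=plane('wrist',c[:,0],4,T)[:,:2];x0=w[:,0].min();b=w[w[:,0]<x0+45].astype(np.float32)
    if x0>560: print(c[:,0].mean(0).round(),w.min(0).round(),w.max(0).round(),'head',cv2.minAreaRect(b))
E
```

```text
[585.59123079 178.14822511 280.18630257]
[284. 432.] [782. -29.] [1009.  502.] head ((818.3640747070312, 422.3595275878906), (41.89198303222656, 154.59434509277344), 18.114704132080078)
[346. 367.] [729. 255.] [821. 295.] head ((751.7274169921875, 266.2486877441406), (48.73963928222656, 7.9895195960998535), 25.136842727661133)
[303. 368.] [746. 211.] [840. 246.] head ((767.8743286132812, 220.060546875), (46.94739532470703, 8.100994110107422), 19.075578689575195)
[258. 252.] [604. 118.] [748. 147.] head ((625.8191528320312, 132.43109130859375), (28.433040618896484, 44.49508285522461), 89.69648742675781)
[310. 243.] [578. 166.] [727. 196.] head ((600.96728515625, 180.07041931152344), (44.78427505493164, 24.27167510986328), 5.327312469482422)
[ 95. 203.] [ 602. -127.] [767.  38.] head ((624.1038208007812, -45.091644287109375), (145.3458251953125, 44.521907806396484), 89.84644317626953)
```

View pics/w2.png

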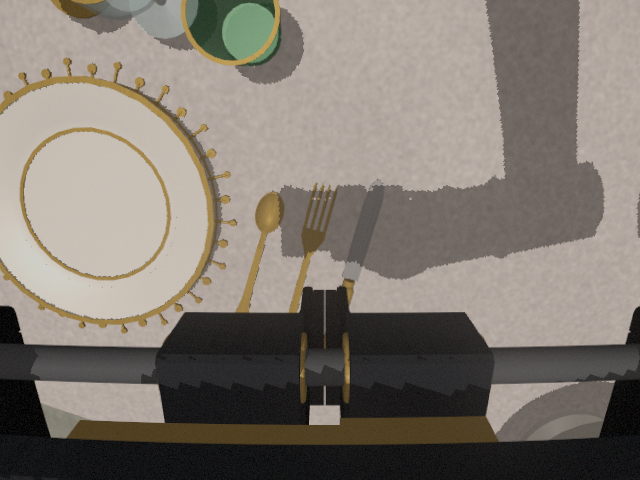

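The wrist view shows the four-pronged dinner fork at (320,205), with the dessert spoon at (267,210) and the knife at (365,225) on either side. The prongs start at x = 578, so their centre is about (604, 180.4).

```bash
python3 -c "
from h import *
go((604,180.4,47))"
```

```text
(604, 180.4, 47) [-0.06  -0.014  0.777]
```

>>> {"api": "carry_out", "payload": {"plan": [{"slide":[-0.06,-0.012,0.1],"roll":0,"grip":1},{"slide":[-0.06,-0.012,0.27],"roll":0,"grip":1},{"slide":[-0.06,-0.012,0.43],"roll":0,"grip":1},{"slide":[-0.06,-0.012,0.57],"roll":0,"grip":1},{"slide":[-0.06,-0.012,0.67],"roll":0,"grip":1},{"slide":[-0.06,-0.012,0.73],"roll":0,"grip":1},{"slide":[-0.06,-0.012,0.775],"roll":0,"grip":1},{"slide":[-0.06,-0.012,0.775],"roll":0,"grip":1},{"slide":[-0.06,-0.012,0.775],"roll":0,"grip":1},{"slide":[-0.06,-0.012,0.775],"roll":0,"grip":1}]}}

```text
clock: 9.5
tool_pos: [603.8, 183.1, 48.7]
orientation: [-0.554, 3.09, 0.001]
wrist_force: [-0.2, -0.0, -0.8]
finger_gap: 0.006
gripper_force: 0.0
```

```bash
python3 - <<'E'
from h import *
print(pose()[:3,3])
p,d=cams.snapshot('side');cv2.imwrite('pics/s3.png',cv2.resize(p[240:420,180:420,::-1],None,fx=3,fy=3))
E
```

```text
[603.83187896 183.14750328  48.74289949]
```

View pics/s3.png

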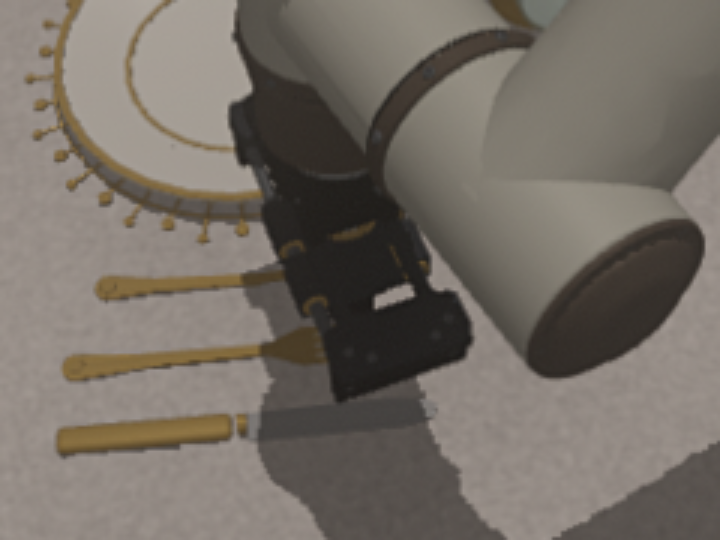

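The side view shows the hand above the prongs, at crop (330,350), clear of the knife and the dessert spoon. I'll make a 2 mm correction and hold.

>>> {"api": "carry_out", "payload": {"plan": [{"slide":[0,-0.006,0.006],"roll":0,"grip":1},{"slide":[0,-0.006,0.006],"roll":0,"grip":1},{"slide":[0,-0.006,0.006],"roll":0,"grip":1},{"slide":[0,-0.006,0.006],"roll":0,"grip":1},{"slide":[0,-0.006,0.006],"roll":0,"grip":1},{"slide":[0,-0.006,0.006],"roll":0,"grip":1},{"slide":[0,-0.006,0.006],"roll":0,"grip":1},{"slide":[0,-0.006,0.006],"roll":0,"grip":1},{"slide":[0,-0.006,0.006],"roll":0,"grip":1},{"slide":[0,-0.006,0.006],"roll":0,"grip":1},{"slide":[0,-0.006,0.006],"roll":0,"grip":1},{"slide":[0,-0.006,0.006],"roll":0,"grip":1},{"slide":[0,-0.006,0.006],"roll":0,"grip":1},{"slide":[0,-0.006,0.006],"roll":0,"grip":1},{"slide":[0,-0.006,0.006],"roll":0,"grip":1},{"slide":[0,-0.006,0.006],"roll":0,"grip":1},{"slide":[0,-0.006,0.006],"roll":0,"grip":1},{"slide":[0,-0.006,0.006],"roll":0,"grip":1},{"slide":[0,-0.006,0.006],"roll":0,"grip":1},{"slide":[0,-0.006,0.006],"roll":0,"grip":1}]}}

```text
clock: 12.05
tool_pos: [603.8, 181.1, 45.8]
orientation: [-0.554, 3.092, 0.0]
wrist_force: [0.6, 0.2, -0.6]
finger_gap: 0.006
gripper_force: 0.0
```

```bash
python3 -c "
from h import *
go((604,181,340),(560,-60,340),(470,-100,340))"
```

```text
(604, 181, 340) [-0.    -0.    -0.981]
(560, -60, 340) [ 0.416 -0.703 -0.981]
(470, -100, 340) [ 0.744 -0.724 -0.981]
```

>>> {"api": "carry_out", "payload": {"plan": [{"slide":[0,0,-0.15],"roll":0,"grip":1},{"slide":[0,0,-0.35],"roll":0,"grip":1},{"slide":[0,0,-0.55],"roll":0,"grip":1},{"slide":[0,0,-0.75],"roll":0,"grip":1},{"slide":[0,0,-0.95],"roll":0,"grip":1},{"slide":[0.1,-0.17,-0.98],"roll":0,"grip":1},{"slide":[0.2,-0.34,-0.98],"roll":0,"grip":1},{"slide":[0.3,-0.5,-0.98],"roll":0,"grip":1},{"slide":[0.41,-0.66,-0.98],"roll":0,"grip":1},{"slide":[0.56,-0.72,-0.98],"roll":0,"grip":1},{"slide":[0.7,-0.72,-0.98],"roll":0,"grip":1},{"slide":[0.74,-0.72,-0.98],"roll":0,"grip":1},{"slide":[0.74,-0.72,-0.98],"roll":0,"grip":1},{"slide":[0.74,-0.72,-0.98],"roll":0,"grip":1},{"slide":[0.74,-0.72,-0.98],"roll":0,"grip":1}]}}

```text
clock: 13.92
tool_pos: [471.6, -98.1, 339.3]
orientation: [0.556, -3.091, -0.0]
wrist_force: [-0.3, -0.3, -1.1]
finger_gap: 0.004
gripper_force: 0.0
```

```bash
python3 - <<'E'
from h import *
T=pose();p,d=cams.snapshot('wrist');cv2.imwrite('pics/w3.png',p[:,:,::-1]);np.savez('w3.npz',p=p,d=d,T=T);print(T[:3,3],telemetry.observe()['clock'])
E
```

```text
[471.56898937 -98.0662748  339.27274679] 13.975
```

View pics/w3.png

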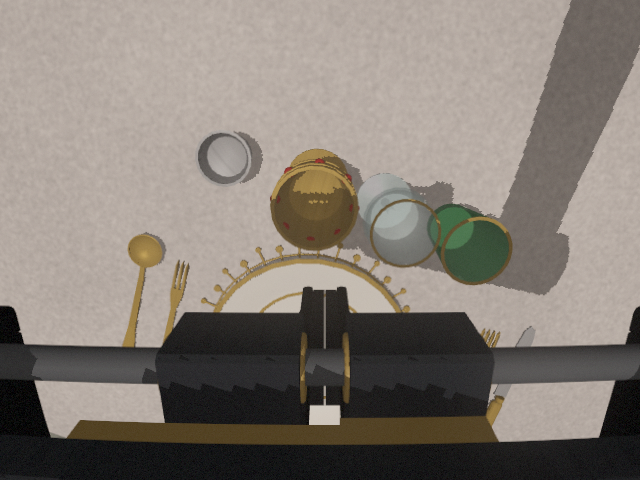

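The wrist view shows the goblet's rim as a circle spanning columns 271–357 and rows 164–250, centred at about (314,207). The wine glass is at (405,233) and the tumbler at (476,250).

```bash
python3 - <<'E'
from h import *
f=np.load('w3.npz');T=f['T'];d=f['d']
w=plane('wrist',[[314,207],[271,207],[357,207],[314,250],[314,164]],150,T);print(w.round(1))
v,u=np.mgrid[120:290,230:400];z=d[v,u].ravel();m=cams.camera_model('wrist')
c,r=ray('wrist',np.c_[u.ravel(),v.ravel()],T);X=c+r*z[:,None];X=X[(z>0)&(X[:,2]>143)&(X[:,2]<156)]
X=X[np.hypot(X[:,0]-470,X[:,1]+101)<45].astype(np.float32)
print(len(X),cv2.minEnclosingCircle(X[:,:2]))
x,y=w[0,:2];go((x,y,192))
E
```

```text
[[ 470.3 -106.9  150. ]
 [ 482.6 -140.   150. ]
 [ 458.   -73.8  150. ]
 [ 505.3  -94.2  150. ]
 [ 437.4 -118.9  150. ]]Traceback (most recent call last):
  File "<stdin>", line 7, in <module>
cv2.error: OpenCV(4.12.0) /io/opencv/modules/imgproc/src/shapedescr.cpp:201: error: (-215:Assertion failed) count >= 0 && (depth == CV_32F || depth == CV_32S) in function 'minEnclosingCircle'
```

```bash
python3 - <<'E'
from h import *
for n,a in (('wrist','w3'),('side','side')):
    f=np.load(a+'.npz');T=f['T'] if n=='wrist' else None;d=f['d']
    v,u=np.mgrid[100:300,200:420];z=d[v,u].ravel()
    c,r=ray(n,np.c_[u.ravel(),v.ravel()].astype(float),T);X=c+r*z[:,None]
    X=X[(z>0)&(X[:,2]>144)&(X[:,2]<157)&(np.hypot(X[:,0]-470,X[:,1]+104)<45)]
    print(n,len(X),X.min(0) if len(X) else '',cv2.minEnclosingCircle(np.ascontiguousarray(X[:,:2],dtype=np.float32)) if len(X) else '')
go((470.5,-106,192))
E
```

```text
wrist 1227 [ 436.39993209 -142.34458491  144.06312278] ((472.4690856933594, -106.80731201171875), 36.592079162597656)
side 276 [ 435.96576525 -145.43935598  144.01651451] ((472.7608337402344, -108.00019836425781), 38.64169692993164)
(470.5, -106, 192) [ 0.012 -0.024  0.491]
```

>>> {"api": "carry_out", "payload": {"plan": [{"slide":[0.01,-0.027,0],"roll":0,"grip":1},{"slide":[0.01,-0.027,0.1],"roll":0,"grip":1},{"slide":[0.01,-0.027,0.22],"roll":0,"grip":1},{"slide":[0.01,-0.027,0.33],"roll":0,"grip":1},{"slide":[0.01,-0.027,0.42],"roll":0,"grip":1},{"slide":[0.01,-0.027,0.47],"roll":0,"grip":1},{"slide":[0.01,-0.027,0.49],"roll":0,"grip":1},{"slide":[0.01,-0.027,0.49],"roll":0,"grip":1},{"slide":[0.01,-0.027,0.49],"roll":0,"grip":1},{"slide":[0.01,-0.027,0.49],"roll":0,"grip":1}]}}

```text
clock: 15.22
tool_pos: [471.1, -107.3, 193.4]
orientation: [-0.554, 3.091, -0.0]
wrist_force: [-0.8, 0.0, -1.3]
finger_gap: 0.003
gripper_force: 0.0
```

```bash
python3 - <<'E'
from h import *
print(pose()[:3,3])
p,d=cams.snapshot('scene');cv2.imwrite('pics/s4.png',cv2.resize(p[160:340,140:340,::-1],None,fx=3,fy=3))
E
```

```text
[ 471.07589127 -107.25481857  193.42114203]
```

View pics/s4.png

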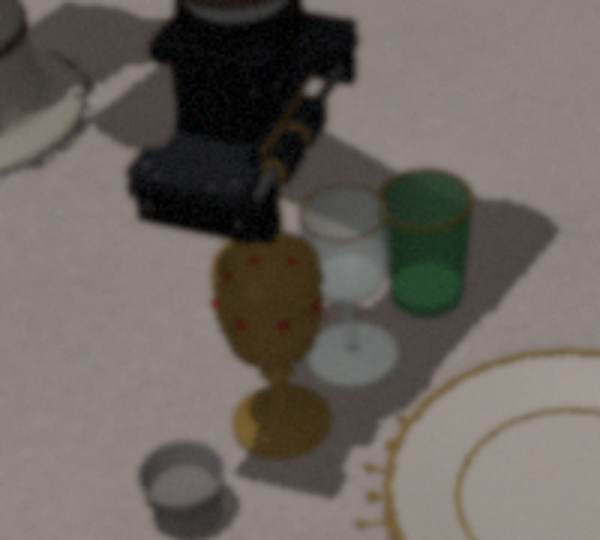

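The scene view shows the fingers above the goblet's mouth, at crop (265,235), with the goblet upright and untouched. I hold here and then hand in.

>>> {"api": "carry_out", "payload": {"plan": [{"slide":[0,0,0],"roll":0,"grip":1},{"slide":[0,0,0],"roll":0,"grip":1},{"slide":[0,0,0],"roll":0,"grip":1},{"slide":[0,0,0],"roll":0,"grip":1},{"slide":[0,0,0],"roll":0,"grip":1},{"slide":[0,0,0],"roll":0,"grip":1},{"slide":[0,0,0],"roll":0,"grip":1},{"slide":[0,0,0],"roll":0,"grip":1},{"slide":[0,0,0],"roll":0,"grip":1},{"slide":[0,0,0],"roll":0,"grip":1},{"slide":[0,0,0],"roll":0,"grip":1},{"slide":[0,0,0],"roll":0,"grip":1},{"slide":[0,0,0],"roll":0,"grip":1},{"slide":[0,0,0],"roll":0,"grip":1},{"slide":[0,0,0],"roll":0,"grip":1},{"slide":[0,0,0],"roll":0,"grip":1},{"slide":[0,0,0],"roll":0,"grip":1},{"slide":[0,0,0],"roll":0,"grip":1},{"slide":[0,0,0],"roll":0,"grip":1},{"slide":[0,0,0],"roll":0,"grip":1}]}}

```text
clock: 17.77
tool_pos: [470.7, -107.2, 192.8]
orientation: [-0.554, 3.092, 0.0]
wrist_force: [1.2, 0.1, -0.1]
finger_gap: 0.006
gripper_force: 0.0
```

```bash
python3 -c "
from plant import ctrl
print(ctrl.hand_in())"
```

```text
the job is handed in; nothing more can be done
None
```

The arm pointed at the soup spoon's bowl, the dinner fork's prongs and then the goblet's mouth, about 2.5 cm above each for at least two seconds with no contact seen, and the job was handed in at about 18 s, still pointing at the goblet (no verdict was returned).

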